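# Push a tray of bottles through the size gate

### The arm

A 6-joint arm with a two-finger parallel gripper is mounted at the origin on the work surface. World frame = base frame: x ahead of the robot, y to its left, z up, the work surface at z = 0. Lengths are in mm, angles in rad, forces in N, time in s.
With the tool pointing down it reaches from about 350 to 775 mm from the base axis. Payload 7.3 kg.
Tool frame: the origin (TCP) lies between the finger pads; the fingertips stand 25 mm ahead of it and the grasp point (between the pads) lies 6 mm ahead of it; z points along the fingers, y is the direction in which the jaws open and shut (so a half turn about z gives the same grasp; the last joint's range is limited). The gripper opens to 92 mm and grips with 3 to 60 N. Pads are 19 mm wide; open, the fingers measure 130 mm over their backs; the gripper's body (75 mm by 190 mm) begins 47 mm behind the grasp point.
Start: joints at [-0.146, 0.342, 1.524, -0, 1.275, -0.146], TCP at [525.019, 0.019, 224.441] pointing down, gripper open.
Joint ranges: [-2.53, 2.53], [-0.77, 2.02], [0.04, 2.7], [-1, 4.14], [0.28, 2.66], [-3.11, 3.11]. Speed limits (rad/s): [2.57, 2.57, 3.14, 3.14, 3.14, 3.14].

### API

Orientations are given as [roll, pitch, yaw] about the fixed x, y, z axes, in that order (R = Rz(yaw) Ry(pitch) Rx(roll)).
In Python, from plant import get_obs, capture, calibration, close_job gives the robot as it stands. The module is installed in compiled form; this text tells all that it offers.
- The arm moves only by the shell command python3 -m jog 'ROWS'. ROWS is JSON, one flat list of numbers, 5 for each row, row after row: the closure, from 0 (fully open) to 1 (shut), then the shift along the tool's x, y, z in mm, then the turn about the tool's z in degrees. In form: [fingers, tx, ty, tz, yaw, fingers, tx, ty, tz, yaw, ...]. A call has 1 to 5 rows; each row shifts and turns the pose as measured when the row begins, along the tool's axes as they then stand; what a row does not reach is not made up. A row lasts 1/10 s, in which the tool goes at most 50 mm and 8.59 degrees, less where a joint would pass 70% of its speed; a pose out of reach is approached as far as the arm can. A call is refused whole if a number of a shift passes 50 or a number of a turn 8.59, either way. A call with a gripper value outside its range is refused whole. The fingers move at their own pace and stop on an object; the grip force is fixed at half the most. Time passes only in rows, so rows that do not move let the fingers close. It gives the time, the measured TCP pose, the force and the opening at its end, in the units of the state.
- get_obs(): the state, without advancing time (a new reading comes with each control period).
- capture(name): name is "scene" or "side" or "wrist"; returns (picture, depth): 420x560x3 uint8, red, green, blue; 420x560 float32, mm along the optical axis (not along the pixel's ray), 0 where there is no reading.
- calibration(name): a dict with "fovy" (degrees; the focal length in pixels is half the picture's height over the tangent of half this angle, whatever the lens; pixels are square), "cx", "cy" (the principal point, pixels), "R" (3x3) and "t" (3): a world point X has camera coordinates R X + t. Camera axes: x right, y down, z forward; pixel columns grow to the right and rows downward; lengths in mm; the calibration is good to about 2 mm. A picture is of the moment at which its call begins: read the wrist's pose just before it. calibration takes no time and is no camera call; for the wrist camera it gives the pose at the moment of the call.
- close_job(): hands the job in, once; it reports no verdict.
The state is a dict: "time": time; "joint_positions": joint angles; "dq": joint speeds; "tau": joint torques, N m; "tool_pos": TCP position; "tcp_rot": TCP orientation; "contact_force": force on the tool from outside, world axes, zero at the start; "moment": the same for the moment, N m; "grip_width": finger opening in mm.
Only numpy, scipy, OpenCV 4.12 (cv2) and the standard library are available. Lean on these libraries where they do the work, as an engineer would, in place of code of your own. Each camera call takes 0.05 s, during which the arm holds its last target.

### The job

Check the six-bottle tray in the size gate: push it along the bench top and through the narrow gap between the two guide blocks, until it is wholly past them and up against the stop bar behind. Only push it with the fingers, keeping it flat on the bench; do not lift it, and leave the four-bottle tray and everything else where it stands.

Things in the scene. Friction and masses are not known exactly. Their poses are not given: they have to be found in the camera images.
- pack: six-bottle tray: open cardboard tray 68 mm wide (its x), 100 mm long (its y), walls 25 mm high, with six amber, black-capped bottles in two rows of three, 55 mm high overall; one rigid piece, 0.2 to 0.45 kg, sliding on the bench. Origin: centre of its underside, z up. Its long axis starts within 0.3 rad of world y; either end may lead
- gate: size gate, fixed to the bench: two dark steel guide blocks 36 mm high, 76 mm apart. Origin: on the bench, mid-gap; z up; +y is the way the tray is pushed (within 0.25 rad of world +y), x runs across the gap. Each block: y -27 to +27 mm, x 38 to 68 mm either side, ends rounded (radius 15 mm). Its 0.6 mm base plate is no step: the tray slides at bench height
- stop (a point): middle of the face of the gate's stop bar, at bench height, 132 mm along the gate's +y from its origin; the bar is 110 mm wide (along the gate's x), 16 mm thick, 36 mm high, rubber-faced, fixed. A tray against it has its centre at gate y = +82 mm and its rear end 5 mm past the blocks
- small_tray: bystander: four-bottle tray, 68 x 69 mm, 55 mm high, two rows of two of the same bottles; beside the gate. Origin: centre of its underside
- bottle_a: bystander: single loose bottle, 29 mm across, 52 mm high, beside the gate. Origin: centre of its underside
- bottle_b: bystander: another single loose bottle, the same, beside the gate. Origin: centre of its underside
- tape_roll: bystander: whitish roll of packing tape lying flat, 96 mm across, 48 mm high. Origin: centre of its underside
- marker: bystander: marker pen lying flat, 125 mm long (its y), 16 mm wide, 14 mm high. Origin: centre of its underside
- carton: bystander: closed cardboard carton, 110 x 150 x 50 mm high. Origin: centre of its underside
- scanner: bystander: hand scanner lying flat, 50 mm wide, about 185 mm long (its y), 35 mm high. Origin: on its underside, near the middle
There are look-alikes about, which are no part of the job. What is shaped like the pack but red or turquoise is not meant.

How it is judged:
By the outcome, as a careful person would: the job done as asked, in the order asked, and still so for the second after the job is handed in, with the robot touching nothing.
It also fails if it takes over 67 s, if anything falls off the work surface, if the arm or the gripper's body presses on something with over 40 N, if the wrist force passes 120 N, or if a joint passes its speed limit or range.

## Working session

There is one attempt and no reset: what is moved stays moved. The work goes in short steps, Python scripts to look and compute and a shell command to move; the robot and the scene stay as the last step left them, time stands still between calls to the robot, and variables do not carry over. Pictures are saved under pics/ and viewed, and the job is handed in when it is done.

```bash
mkdir -p pics; cat > h.py <<'E'
import numpy as np,cv2
from plant import get_obs,capture,calibration
def cal(n):
    c=calibration(n); f=210/np.tan(np.radians(c['fovy'])/2)
    return f,c['cx'],c['cy'],np.array(c['R']),np.array(c['t'])
def cloud(d,c):
    f,cx,cy,R,t=c
    v,u=np.mgrid[:420,:560]
    P=np.stack([(u-cx)/f*d,(v-cy)/f*d,d],-1)
    W=(P-t)@R
    W[d<=0]=np.nan
    return W
def proj(X,c):
    f,cx,cy,R,t=c
    p=np.asarray(X,float)@R.T+t
    return np.stack([p[...,0]/p[...,2]*f+cx,p[...,1]/p[...,2]*f+cy],-1)
E
python3 - <<'E'
from h import *
o=get_obs();print(o)
for n in ['scene','side','wrist']:
    c=cal(n);p,d=capture(n)
    cv2.imwrite(f'pics/{n}0.png',p[...,::-1]);np.savez(f'{n}0.npz',p=p,d=d,f=c[0],cx=c[1],cy=c[2],R=c[3],t=c[4]);print(n,c)
E
```

```text
{'time': 0.0, 'joint_positions': array([-1.45968193e-01,  3.42732498e-01,  1.52501651e+00, -5.35042345e-06,
        1.27540032e+00, -1.46014337e-01]), 'dq': array([-0.001862  ,  0.00070025,  0.0012963 , -0.00136187, -0.00176816,
        0.00165078]), 'tau': array([ 7.61924657e-04, -4.31245601e+01, -2.44219762e+01,  7.17750052e-02,
        5.59406646e-02, -1.04314388e-04]), 'tool_pos': array([5.24588392e+02, 9.78114727e-02, 2.23740073e+02]), 'tcp_rot': array([-3.14005180e+00, -2.21428156e-04,  1.57084386e+00]), 'contact_force': array([0.70185876, 0.69228058, 0.27240612]), 'moment': array([ 0.01075859, -0.01650172,  0.00613418]), 'grip_width': 91.58170611573334}
scene (np.float64(536.1437300564606), 283.3589945953304, 211.06406167091643, array([[-0.20431844,  0.9788393 , -0.01129577],
       [ 0.84013018,  0.16941901, -0.51524604],
       [-0.50242935, -0.11476418, -0.85696787]]), array([ 139.93003409, -468.31543736, 1852.16399031]))
side (np.float64(535.0055600323969), 283.01717972614273, 203.53405171823533, array([[-0.79157077, -0.61107354,  0.0022006 ],
       [-0.36476645,  0.46961482, -0.80399463],
       [ 0.49026641, -0.63722135, -0.59463249]]), array([ 428.8738651 ,  238.19506321, 1120.91154363]))
wrist (np.float64(322.6366352765201), 280.5651852682876, 205.1108837975854, array([[ 9.99999999e-01, -3.50736838e-05,  1.87425252e-05],
       [-3.85875068e-05, -9.69756429e-01,  2.44074714e-01],
       [ 9.61508497e-06, -2.44074715e-01, -9.69756430e-01]]), array([-525.28922764,  -30.79174956,  388.19845743]))
```

View pics/scene0.png

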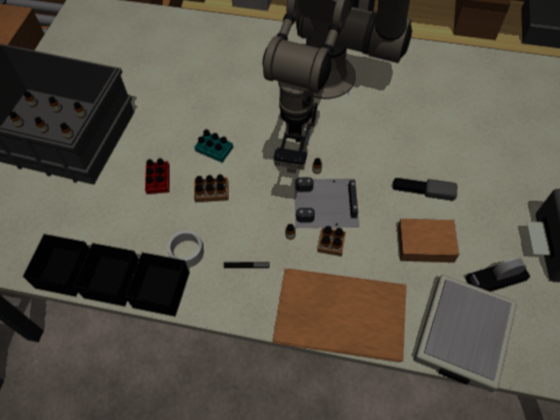

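View pics/side0.png

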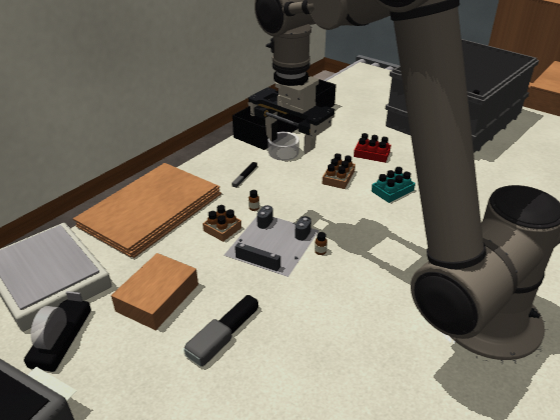

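View pics/wrist0.png

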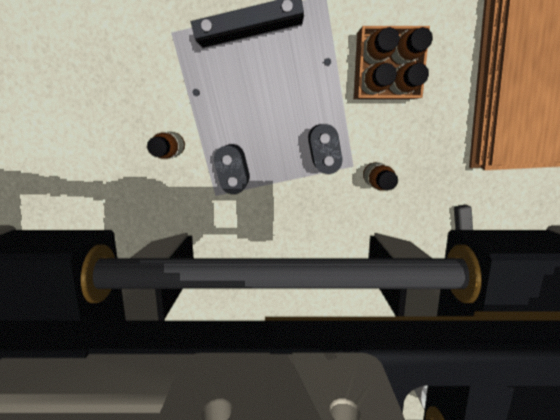

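The scene view shows these candidates: the brown six-bottle tray at (211,188), a red one at (157,175), a turquoise one at (213,145), and a brown four-bottle tray at (332,240). There are also loose bottles in the black crate at about (45,115). I choose (211,188). The gate plate is at (327,203), with its stop bar on the right at (352,198). Next I'll measure the poses and take a close crop.

```bash
python3 - <<'E'
from h import *
def ld(n):
    z=np.load(n+'0.npz');c=(z['f'],z['cx'],z['cy'],z['R'],z['t']);return z['p'],z['d'],c
tiles=[]
for n in ['scene','side','wrist']:
    p,d,c=ld(n);W=cloud(d,c)
    # ortho height map
    X,Y,Z=W[...,0],W[...,1],W[...,2]
    img=np.zeros((400,700,3),np.uint8);hm=np.full((400,700),-1e9)
    m=np.isfinite(X)&(X>300)&(X<700)&(Y>-450)&(Y<250)&(Z<90)
    for x,y,z,col in zip(X[m],Y[m],Z[m],p[m]):
        i=int(x-300);j=int(y+450)
        if z>hm[i,j]: hm[i,j]=z;img[i,j]=col
    cv2.imwrite(f'pics/o_{n}.png',img[...,::-1])
    print(n,'bench z',np.nanmedian(Z[m&(abs(Z)<8)]))
p,d,c=ld('scene');q,e,g=ld('side')
a=cv2.resize(p[140:260,150:390],None,fx=3,fy=3,interpolation=2)
b=cv2.resize(q[110:290,180:420],None,fx=3,fy=3,interpolation=2)
cv2.imwrite('pics/c1.png',a[...,::-1]);cv2.imwrite('pics/c2.png',b[...,::-1])
E
```

```text
scene bench z -0.3224506170540355
side bench z 0.0445582875280862
wrist bench z 0.10190938997256649
```

View pics/c1.png

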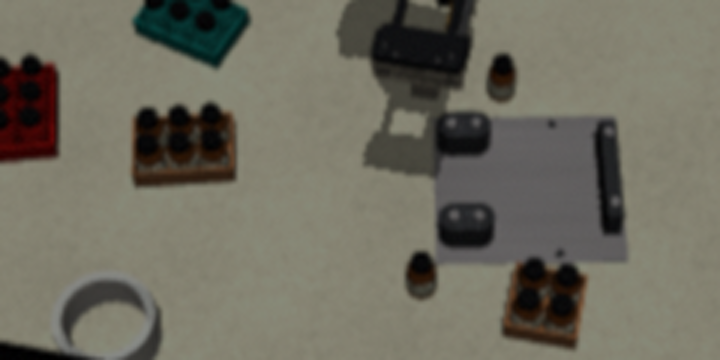

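View pics/o_scene.png

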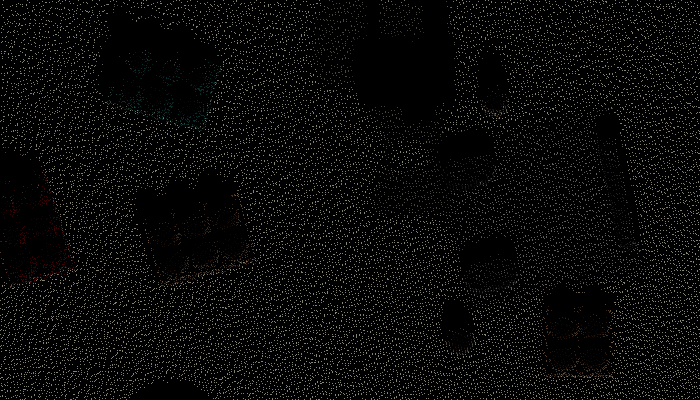

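View pics/o_side.png

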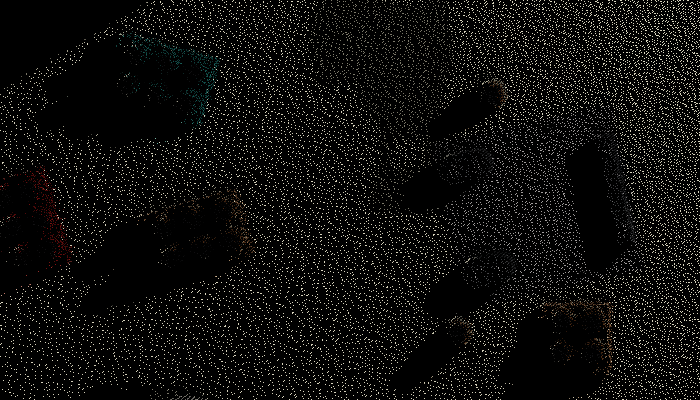

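View pics/o_wrist.png

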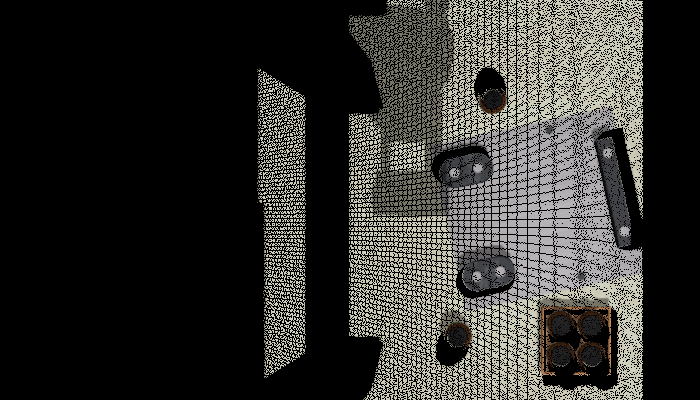

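The crop confirms the choice: a brown tray with 2x3 black caps. From the wrist view the gate origin is about (522,27) with a yaw of about 0.21. I'll move the wrist camera over the pack for a precise view. Tool x is world +y.

```bash
python3 -m jog '[0,-50,0,0,0, 0,-50,0,0,0, 0,-50,0,0,0, 0,-50,0,0,0, 0,-50,0,0,0]'; python3 -m jog '[0,-50,0,0,0,0,-30,0,0,0,0,0,0,0,0]'
cat >> h.py <<'E'
def ortho(n,tag,x0=300,x1=700,y0=-450,y1=250,s=1.0,zmax=90):
    c=cal(n);p,d=capture(n)
    cv2.imwrite(f'pics/{tag}.png',p[...,::-1]);np.savez(f'{tag}.npz',p=p,d=d,f=c[0],cx=c[1],cy=c[2],R=c[3],t=c[4])
    W=cloud(d,c);return p,d,c,W
def ld(n):
    z=np.load(n+'.npz');c=(z['f'],z['cx'],z['cy'],z['R'],z['t']);return z['p'],z['d'],c,cloud(z['d'],c)
def rectfit(P,z):
    (cx,cy),(w,h),a=cv2.minAreaRect(P.astype(np.float32));return cx,cy,w,h,a
E
python3 - <<'E'
from h import *
ortho('wrist','w1');print(get_obs()['tool_pos'])
E
```

```text
time: 0.65
tool_pos: [525.8, -248.0, 222.5]
tcp_rot: [-3.139, -0.003, 1.584]
contact_force: [1.4, 0.1, 0.2]
grip_width: 91.8
time: 0.95
tool_pos: [524.6, -335.5, 220.1]
tcp_rot: [-3.137, -0.003, 1.577]
contact_force: [-0.2, 0.2, -0.4]
grip_width: 91.6
[ 524.65185236 -333.68149816  220.10487407]
```

View pics/w1.png

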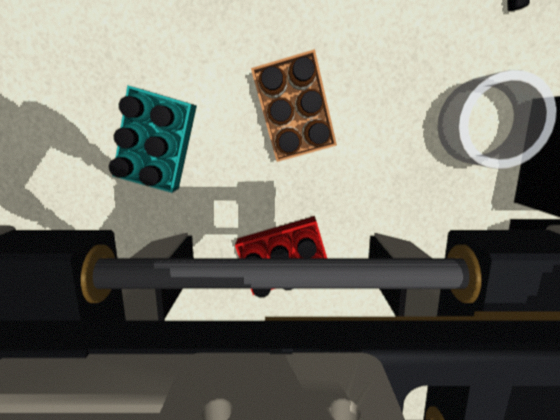

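The brown pack is at (293,105), the red tray at (285,245) and the turquoise one at (153,138). Now I'll fit pack, gate and neighbours.

```bash
python3 - <<'E'
from h import *
p,d,c,W=ld('w1');hsv=cv2.cvtColor(p,cv2.COLOR_RGB2HSV)
def box(W,u0,u1,v0,v1,zl,zh):
    S=W[v0:v1,u0:u1].reshape(-1,3);S=S[np.isfinite(S[:,0])];return S[(S[:,2]>zl)&(S[:,2]<zh)]
for n,b in dict(pack=(235,345,40,170),turq=(95,205,75,200),red=(225,335,205,258)).items():
    S=box(W,*b,18,30); r=rectfit(S[:,:2],25); print(n,'wall',np.round(r,3),len(S), 'ztop',np.percentile(S[:,2],[5,50,95]).round(1))
    S=box(W,*b,48,60); print('  caps mean',S[:,:2].mean(0).round(1),len(S),'z',np.percentile(S[:,2],[50,97]).round(1)); 
    print('  caprect',np.round(rectfit(S[:,:2],0),2))
    S=box(W,*b,5,60); print('  extent',S.min(0).round(),S.max(0).round())
p,d,c,W=ld('wrist0')
for n,b in dict(b1=(205,255,135,195),b2=(300,350,115,180),stop=(185,310,0,50)).items():
    S=box(W,*b,30,45); print(n,np.round(rectfit(S[:,:2],0),2),S[:,2].mean().round(1),len(S))
E
```

```text
pack wall [ 539.054 -253.653   68.266  100.288   15.782] 1190 ztop [19.7 24.9 28.7]
  caps mean [ 538.6 -252.2] 2252 z [54.4 55.8]
  caprect [ 538.89 -253.87   51.26   82.26   16.02]
  extent [ 493. -311.    5.] [ 584. -197.   57.]
turq wall [ 382.896 -289.535  100.678   68.823   73.989] 1375 ztop [19.1 24.5 29. ]
  caps mean [ 384.2 -287.7] 2271 z [54.1 55.6]
  caprect [ 382.88 -289.15   82.46   52.41   74.2 ]
  extent [ 337. -347.    5.] [ 429. -233.   57.]
red wall [ 524.76  -414.851  100.308   45.728   17.151] 750 ztop [18.9 24.6 28.8]
  caps mean [ 539.3 -403. ] 488 z [54.3 55.7]
  caprect [ 525.03 -402.28   76.93   19.11    2.55]
  extent [ 471. -431.    5.] [ 579. -378.   57.]
b1 [470.43  16.03  30.08  53.65  12.04] 36.2 1238
b2 [573.84  38.39  30.09  53.76  11.81] 36.3 1290
stop [492.44 164.72 109.98  19.05  11.69] 35.6 2456
```

Fit results:
- **Pack:** (539,-253.7), yaw 15.8°, top at 55.8 and wall at 25.
- **Gate:** (522.1,27.2), yaw 12.0°.
- **Pack in the gate frame:** gx=-42, gy=-278.

The plan is to push the pack's long side 42 mm along gate +x, which also squares it. Then I'll push it through from the rear end.

```bash
cat >> h.py <<'E'
G=np.array([522.1,27.2]);GA=np.radians(12.0)
def tg(P):
    c,s=np.cos(GA),np.sin(GA);q=np.asarray(P)[...,:2]-G
    return np.stack([q[...,0]*c+q[...,1]*s,-q[...,0]*s+q[...,1]*c],-1)
def want(gx,gy,z,yawdeg):
    """tool shifts to reach gate-frame (gx,gy), height z, tool-x world yaw in deg"""
    o=get_obs();c,s=np.cos(GA),np.sin(GA)
    w=np.array([G[0]+gx*c-gy*s,G[1]+gx*s+gy*c,z])-o['tool_pos']
    from scipy.spatial.transform import Rotation as Ro
    r=Ro.from_euler('xyz',o['tcp_rot']);y=np.degrees(o['tcp_rot'][2])
    print('t',round(o['time'],2),'gate',tg(o['tool_pos']).round(1),'z',o['tool_pos'][2].round(1),'rpy',np.degrees(o['tcp_rot']).round(1),'F',o['contact_force'].round(1),'grip',round(o['grip_width'],1))
    print('shift xyz',r.inv().apply(w).round(1),'turn',round(-(yawdeg-y),2))
E
python3 -m jog '[0.5,0,0,0,8.5,0.5,0,0,0,8.5,0.5,0,0,0,8.5,0.5,0,0,0,8.5,0.5,0,0,0,8.5]';python3 -m jog '[0.5,0,0,0,8.5,0.5,0,0,0,8.5,0.5,0,0,0,8.5,0.5,0,0,0,8.5,0.5,0,0,0,2]'
python3 -c "
from h import *
want(-104,-278,150,12)"
```

```text
time: 1.5
tool_pos: [524.9, -326.2, 218.9]
tcp_rot: [-3.13, -0.002, 0.827]
contact_force: [-0.3, 0.0, -0.3]
grip_width: 56.3
time: 2.0
tool_pos: [526.0, -316.2, 219.0]
tcp_rot: [-3.126, 0.007, 0.189]
contact_force: [0.2, -0.7, 0.4]
grip_width: 45.8
t 2.0 gate [ -67.6 -336.7] z 219.0 rpy [-179.1    0.4   10.8] F [ 0.2 -0.7  0.4] grip 45.8
shift xyz [-37.2 -56.9  70.1] turn -1.18
```

```bash
python3 -m jog '[0.5,-20,-30,35,-1,0.5,-17,-27,35,0,0.5,0,0,0,0]'
python3 -c "
from h import *
want(-104,-278,33,12)"
```

```text
time: 2.3
tool_pos: [476.4, -259.9, 148.3]
tcp_rot: [-3.124, 0.007, 0.21]
contact_force: [-0.3, 0.3, -0.3]
grip_width: 45.7
t 2.3 gate [-104.4 -271.3] z 148.3 rpy [-179.     0.4   12. ] F [-0.3  0.3 -0.3] grip 45.7
shift xyz [  1.2   8.8 115.1] turn 0.03
```

```bash
python3 -m jog '[0.5,0,3,30,0,0.5,0,3,30,0,0.5,0,2,25,0,0.5,0,0,15,0,0.5,0,0,0,0]'
python3 - <<'E'
from h import *
want(-104,-278,33,12)
ortho('wrist','w2')
E
```

```text
time: 2.8
tool_pos: [480.2, -260.6, 48.5]
tcp_rot: [-3.125, 0.004, 0.218]
contact_force: [1.0, 0.7, 0.6]
grip_width: 45.7
t 2.8 gate [-100.8 -272.8] z 48.5 rpy [-179.1    0.2   12.5] F [1.  0.7 0.6] grip 45.7
shift xyz [-3.2  5.5 15.5] turn 0.47
```

View pics/w2.png

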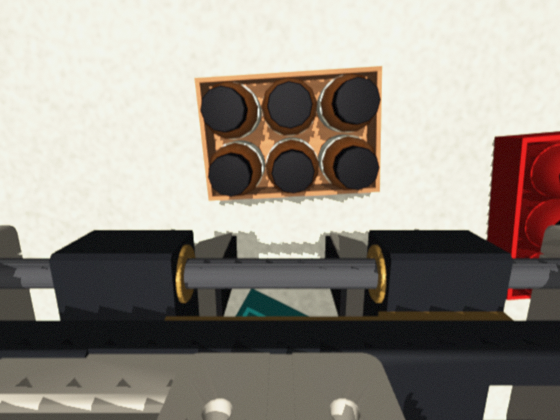

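The view shows the pack's long side at rows 185-200, columns 208-380, facing the fingers at about (215,270) and (345,270). Shifting tool y by +6 centres them. Next I'll lower and push slowly.

```bash
python3 -m jog '[0.5,-2,3,10,0,0.5,0,3,6,0.3,0.5,0,0,0,0]'
python3 -c "
from h import *
want(-43.5,-278,33,12)"
```

```text
time: 3.15
tool_pos: [482.3, -267.9, 35.5]
tcp_rot: [-3.131, -0.001, 0.213]
contact_force: [-0.2, -0.2, 0.5]
grip_width: 46.0
t 3.15 gate [-100.3 -280.4] z 35.5 rpy [-1.794e+02 -1.000e-01  1.220e+01] F [-0.2 -0.2  0.5] grip 46.0
shift xyz [56.8 -2.1  2.6] turn 0.23
```

```bash
python3 -m jog '[0.5,6,0,2,0,0.5,6,0,0,0,0.5,6,0,0,0,0.5,6,0,0,0,0.5,6,0,0,0]'; python3 -m jog '[0.5,6,0,0,0,0.5,6,0,0,0,0.5,5,0,0,0,0.5,4,0,0,0,0.5,0,0,0,0]'
python3 - <<'E'
from h import *
want(-43.5,-278,33,12)
ortho('wrist','w3')
E
```

```text
time: 3.65
tool_pos: [513.6, -261.5, 34.4]
tcp_rot: [-3.131, -0.001, 0.213]
contact_force: [-1.1, -0.8, -1.6]
grip_width: 45.7
time: 4.15
tool_pos: [536.9, -256.4, 34.4]
tcp_rot: [-3.132, -0.001, 0.214]
contact_force: [0.9, 0.2, 0.6]
grip_width: 45.7
t 4.15 gate [ -44.5 -280.4] z 34.4 rpy [-179.4   -0.    12.2] F [0.9 0.2 0.6] grip 45.7
shift xyz [ 1.  -2.4  1.4] turn 0.24
```

View pics/w3.png

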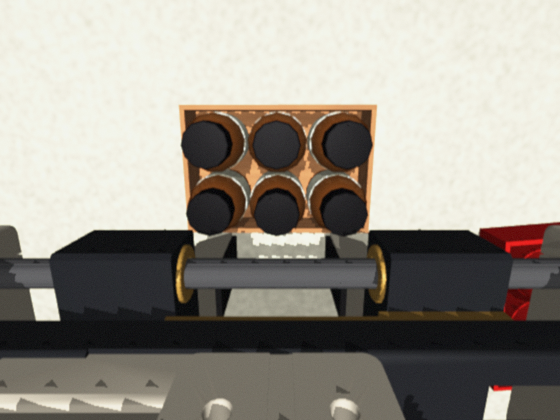

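The pack is now square to the fingers, at columns 181-376 and rows 105-232.

```bash
cat >> h.py <<'E'
def pack(W,gc,zl=18,zh=30,r=75):
    S=W.reshape(-1,3);S=S[np.isfinite(S[:,0])];g=tg(S)
    m=(np.hypot(*(g-np.array(gc)).T)<r)
    for a,b,n in((zl,zh,'wall'),(50,60,'caps')):
        k=m&(S[:,2]>a)&(S[:,2]<b);print(n,k.sum(),np.round(rectfit(g[k],0),2))
E
python3 - <<'E'
from h import *
pack(ld('w3')[3],(0,-278))
E
```

```text
wall 4160 [-3.4300e+00 -2.7891e+02  6.8000e+01  1.0084e+02  2.0000e-01]
caps 10978 [-1.5710e+01 -2.7901e+02  7.6270e+01  8.2700e+01  2.4000e-01]
```

```bash
python3 -m jog '[0.5,2,0,0,0,0.5,2,0,0,0,0.5,0,0,0,0]'
python3 - <<'E'
from h import *
want(-43.5,-278,33,12)
ortho('wrist','w4')
pack(ld('w4')[3],(0,-278))
E
python3 -m jog '[0.5,-15,0,0,0,0.5,-20,0,0,0,0.5,0,0,-45,0,0.5,0,0,-40,0,0.78,0,0,0,0]'
python3 -c "
from h import *
want(0,-365,120,102)"
```

```text
time: 4.5
tool_pos: [540.4, -255.6, 34.4]
tcp_rot: [-3.131, -0.0, 0.213]
contact_force: [1.0, -0.3, 0.7]
grip_width: 46.0
t 4.5 gate [ -40.9 -280.4] z 34.4 rpy [-179.4   -0.    12.2] F [ 1.  -0.3  0.7] grip 46.0
shift xyz [-2.6 -2.4  1.4] turn 0.22
wall 4125 [ 2.2000e-01 -2.7887e+02  6.8020e+01  1.0064e+02  2.2000e-01]
caps 10984 [-1.211e+01 -2.791e+02  7.640e+01  8.274e+01  1.800e-01]
time: 5.05
tool_pos: [505.3, -263.9, 121.0]
tcp_rot: [-3.13, -0.001, 0.213]
contact_force: [-1.4, -0.7, 0.1]
grip_width: 41.4
t 5.05 gate [ -77.  -281.2] z 121.0 rpy [-1.793e+02 -1.000e-01  1.220e+01] F [-1.4 -0.7  0.1] grip 41.4
shift xyz [76.7 84.   0.2] turn -89.82
```

```bash
python3 -m jog '[0.78,0,0,0,-8.5,0.78,0,0,0,-8.5,0.78,0,0,0,-8.5,0.78,0,0,0,-8.5,0.78,0,0,0,-8.5]';python3 -m jog '[0.78,0,0,0,-8.5,0.78,0,0,0,-8.5,0.78,0,0,0,-8.5,0.78,0,0,0,-8.5,0.78,0,0,0,-8.5]'
python3 -c "
from h import *
want(0,-360,120,102)"
```

```text
time: 5.55
tool_pos: [506.1, -264.1, 121.2]
tcp_rot: [-3.138, -0.01, 0.967]
contact_force: [0.5, 0.4, 0.2]
grip_width: 20.5
time: 6.05
tool_pos: [505.9, -263.3, 118.2]
tcp_rot: [3.138, -0.011, 1.717]
contact_force: [-0.2, 0.4, 0.1]
grip_width: 20.0
t 6.05 gate [ -76.2 -280.8] z 118.2 rpy [179.8  -0.6  98.4] F [-0.2  0.4  0.1] grip 20.0
shift xyz [-74.2  81.1  -2.3] turn -3.62
```

```bash
python3 -m jog '[0.78,-38,40,0,-3.6,0.78,-37,40,0,0,0.78,0,0,0,0]'
python3 - <<'E'
from h import *
want(0,-358,33,102)
ortho('wrist','w5')
pack(ld('w5')[3],(0,-278))
E
```

```text
time: 6.35
tool_pos: [591.7, -317.7, 110.8]
tcp_rot: [-3.138, -0.021, 1.787]
contact_force: [-0.2, -0.1, -0.1]
grip_width: 20.2
t 6.35 gate [  -3.7 -351.8] z 110.8 rpy [-179.8   -1.2  102.4] F [-0.2 -0.1 -0.1] grip 20.2
shift xyz [-7.8  3.9 77.6] turn 0.39
wall 2493 [ 7.3000e-01 -2.7907e+02  6.8140e+01  1.0033e+02  2.0000e-01]
caps 4923 [   0.68 -279.18   51.6    82.43    0.34]
```

View pics/w5.png

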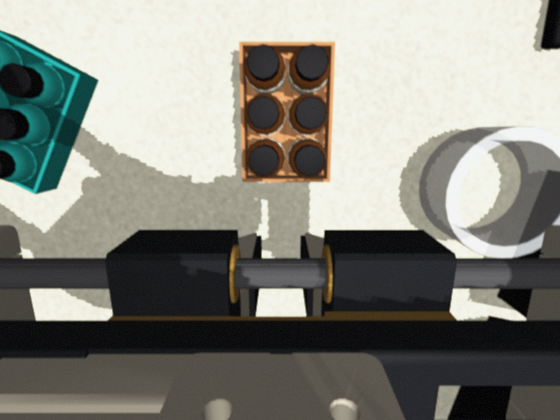

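The pack is ahead, squarely facing the fingers, at columns 241-334 and rows 42-181. It measures gx≈0.7, yaw +0.2°. Next I lower the fingers behind it.

```bash
python3 -m jog '[0.78,-4,2,25,0.3,0.78,-4,2,25,0,0.78,0,0,20,0,0.78,0,0,8,0,0.78,0,0,0,0]'
python3 -c "
from h import *
want(0.7,-358,33,102)"
```

```text
time: 6.9
tool_pos: [591.3, -318.9, 30.2]
tcp_rot: [-3.135, -0.025, 1.781]
contact_force: [-0.7, 0.7, 0.3]
grip_width: 20.6
t 6.9 gate [  -4.3 -352.9] z 30.2 rpy [-179.6   -1.4  102.1] F [-0.7  0.7  0.3] grip 20.6
shift xyz [-5.   4.9 -2.9] turn 0.07
```

```bash
python3 -m jog '[0.78,0,5,-3,0,0.78,0,0,0,0]'; python3 -m jog '[0.78,6,0,0,0,0.78,6,0,0,0,0.78,6,0,0,0,0.78,6,0,0,0,0.78,6,0,0,0]'
python3 - <<'E'
from h import *
want(0.7,-300,33,102)
ortho('wrist','w6')
pack(ld('w6')[3],tg(get_obs()['tool_pos'])+[0,57])
E
```

```text
time: 7.1
tool_pos: [596.8, -317.8, 35.5]
tcp_rot: [-3.136, -0.023, 1.781]
contact_force: [-0.6, -0.5, 0.5]
grip_width: 20.2
time: 7.6
tool_pos: [591.6, -287.5, 39.7]
tcp_rot: [-3.141, -0.018, 1.781]
contact_force: [-1.1, -1.2, -0.6]
grip_width: 20.1
t 7.6 gate [   2.5 -322.3] z 39.7 rpy [-179.9   -1.   102.1] F [-1.1 -1.2 -0.6] grip 20.1
shift xyz [22.2 -1.8  7.1] turn 0.06
wall 4459 [ 7.2000e-01 -2.6669e+02  6.8380e+01  1.0053e+02  5.0000e-02]
caps 10617 [ 7.5000e-01 -2.7351e+02  5.1640e+01  9.6210e+01  1.9000e-01]
```

```bash
python3 -m jog '[0.78,7,-1,4,0,0.78,8,0,1,0,0.78,8,0,0,0,0.78,8,0,0,0,0.78,8,0,0,0]'
python3 -c "
from h import *
want(0.7,-200,34,102)"
```

```text
time: 8.15
tool_pos: [582.1, -246.9, 35.7]
tcp_rot: [3.141, -0.016, 1.781]
contact_force: [1.0, -2.9, 0.5]
grip_width: 20.3
t 8.15 gate [   1.7 -280.6] z 35.7 rpy [180.   -0.9 102.1] F [ 1.  -2.9  0.5] grip 20.3
shift xyz [80.6 -0.9  3. ] turn 0.06
```

```bash
python3 -m jog '[0.78,9,-1,1,0,0.78,9,0,0,0,0.78,9,0,0,0,0.78,9,0,0,0,0.78,9,0,0,0]'; python3 -m jog '[0.78,9,0,1,0,0.78,9,0,0,0,0.78,9,0,0,0,0.78,7,0,0,0,0.78,4,0,0,0]'
python3 - <<'E'
from h import *
want(0.7,-150,34,102)
ortho('wrist','w7')
W=ld('w7')[3]
pack(W,tg(get_obs()['tool_pos'])+[0,57])
S=W.reshape(-1,3);S=S[np.isfinite(S[:,0])];g=tg(S)
for s in(-1,1):
    k=(np.hypot(g[:,0]-s*53,g[:,1])<40)&(S[:,2]>30)&(S[:,2]<42);
    if k.sum()>20: print(s,k.sum(),np.round(rectfit(g[k],0),1))
E
```

```text
time: 8.65
tool_pos: [570.3, -198.5, 35.0]
tcp_rot: [-3.141, -0.017, 1.782]
contact_force: [0.7, 0.1, -1.1]
grip_width: 20.2
time: 9.15
tool_pos: [561.2, -156.9, 34.5]
tcp_rot: [-3.14, -0.018, 1.782]
contact_force: [0.7, -1.8, -0.4]
grip_width: 19.9
t 9.15 gate [  -0.  -188.2] z 34.5 rpy [-179.9   -1.   102.1] F [ 0.7 -1.8 -0.4] grip 19.9
shift xyz [38.2  0.8  1.2] turn 0.13
wall 4617 [  -1.62 -132.8    68.41  100.44    0.22]
caps 11357 [  -1.66 -138.     51.79   93.86    0.51]
```

View pics/w7.png

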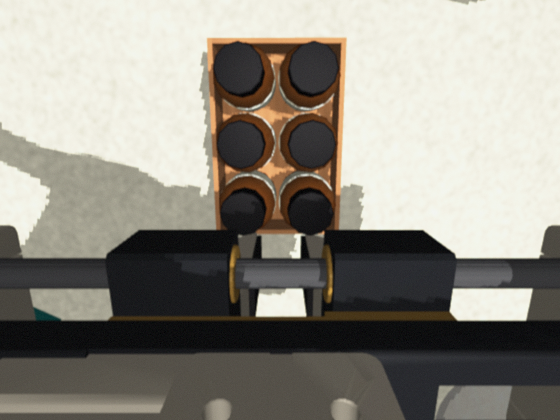

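The pack sits at gx -1.6, yaw +0.2°, with its front at gy -83. I'll cross-check against the gate in the fixed cameras.

```bash
python3 - <<'E'
from h import *
from scipy.optimize import minimize
for n in('side','scene'):
    ortho(n,n+'1');p,d,c,W=ld(n+'1')
    S=W.reshape(-1,3);S=S[np.isfinite(S[:,0])];g=tg(S)
    for s in(-1,1):
        k=(np.hypot(g[:,0]-s*53,g[:,1])<40)&(S[:,2]>33)&(S[:,2]<42)
        if k.sum()>20: print(n,s,k.sum(),np.round(rectfit(g[k],0),1))
    k=(abs(g[:,0])<50)&(abs(g[:,1]+133)<62)&(S[:,2]>52)&(S[:,2]<60)
    if k.sum()>20:print(n,'caps',k.sum(),np.round(rectfit(g[k],0),1))
    k=(abs(g[:,0])<50)&(abs(g[:,1]+133)<62)&(S[:,2]>20)&(S[:,2]<29)
    if k.sum()>20:print(n,'wall',k.sum(),np.round(rectfit(g[k],0),1))
E
```

```text
side -1 155 [-57.4   2.9  29.5  59.2   3. ]
side 1 143 [50.1  0.8 54.6 32.8 86.9]
side caps 208 [  -5.2 -141.2   52.7  107.6    0.9]
side wall 172 [  -6.3 -131.   107.5   70.    89.4]
scene -1 110 [-48.9   3.2  50.6  31.7  89.9]
scene 1 132 [56.4  2.  51.4 32.5 89.1]
scene caps 137 [   1.  -124.5   71.9   52.    88.7]
scene wall 133 [ 1.500e+00 -1.186e+02  7.370e+01  7.510e+01  1.000e-01]
```

```bash
python3 - <<'E'
import cv2
a=cv2.imread('pics/side1.png')[130:290,190:410];b=cv2.imread('pics/scene1.png')[130:290,180:400]
cv2.imwrite('pics/c3.png',cv2.resize(cv2.vconcat([a]),None,fx=3,fy=3,interpolation=2))
E
```

```text
(no output)
```

View pics/c3.png

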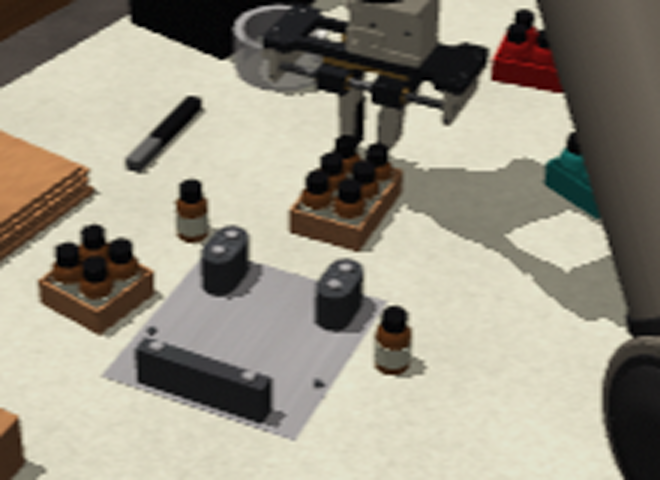

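Relative to the mid-gap, the pack is at -1.6 by the wrist, -2.7 by side and -2.2 by scene. They agree that it needs about +2 mm in gate x before entering, so I'll steer in that direction.

```bash
python3 -m jog '[0.78,7,1.5,1,0,0.78,7,1,0,0,0.78,7,1,0,0,0.78,5,0.5,0,0,0.78,2,0,0,0]'
python3 - <<'E'
from h import *
want(2,-150,34,102)
ortho('wrist','w8')
W=ld('w8')[3]
pack(W,tg(get_obs()['tool_pos'])+[0,57])
S=W.reshape(-1,3);S=S[np.isfinite(S[:,0])];g=tg(S)
for s in(-1,1):
    k=(np.hypot(g[:,0]-s*53,g[:,1])<40)&(S[:,2]>30)&(S[:,2]<42);
    if k.sum()>20: print(s,k.sum(),np.round(rectfit(g[k],0),1))
E
```

```text
time: 9.8
tool_pos: [559.7, -128.2, 34.0]
tcp_rot: [-3.141, -0.017, 1.781]
contact_force: [1.1, -1.6, -0.3]
grip_width: 20.0
t 9.8 gate [   4.4 -159.9] z 34.0 rpy [-180.   -1.  102.] F [ 1.1 -1.6 -0.3] grip 20.0
shift xyz [ 9.9 -2.4  0.2] turn 0.04
wall 4627 [   2.04 -104.34   68.51  100.44    0.3 ]
caps 11398 [   1.93 -109.62   51.71   93.16    0.14]
```

View pics/w8.png

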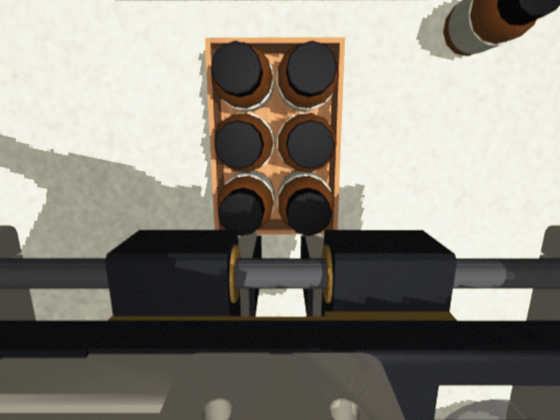

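```bash
python3 -m jog '[0.78,6,-1,0,0,0.78,6,-0.5,0,0,0.78,6,0,0,0,0.78,3,0,0,0]'
python3 - <<'E'
from h import *
want(2,-150,34,102)
ortho('wrist','w9')
W=ld('w9')[3]
pack(W,tg(get_obs()['tool_pos'])+[0,57])
S=W.reshape(-1,3);S=S[np.isfinite(S[:,0])];g=tg(S)
for s in(-1,1):
    k=(np.hypot(g[:,0]-s*53,g[:,1])<40)&(S[:,2]>30)&(S[:,2]<42);
    if k.sum()>20: print(s,k.sum(),np.round(rectfit(g[k],0),1))
E
```

```text
time: 10.25
tool_pos: [553.1, -106.4, 34.2]
tcp_rot: [-3.141, -0.017, 1.781]
contact_force: [1.0, -1.0, -1.5]
grip_width: 19.7
t 10.25 gate [   2.6 -137.1] z 34.2 rpy [-180.   -1.  102.] F [ 1.  -1.  -1.5] grip 19.7
shift xyz [-12.9  -0.6   0. ] turn 0.02
wall 5379 [  4.61 -73.89 105.83 117.15   2.5 ]
caps 11370 [  0.23 -86.88  51.62  93.31   0.21]
-1 1067 [-52.4 -22.8  27.1   9.    2.4]
1 1016 [ 52.1 -22.6   8.6  27.   86.6]
```

View pics/w9.png

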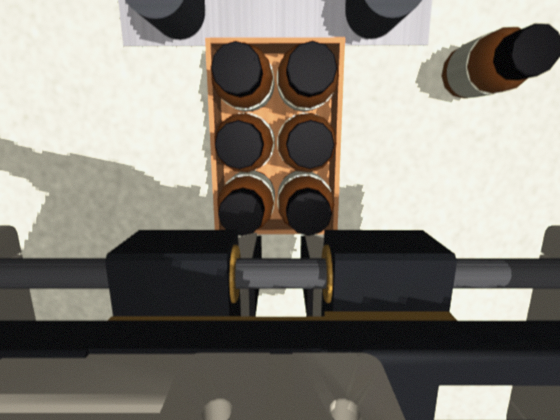

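In this single view the pack is at gx 0.2 and the gap centre at about -0.1. It is aligned, so I push straight in.

```bash
python3 -m jog '[0.78,7,0,0,0,0.78,7,0,0,0,0.78,7,0.3,0,0,0.78,7,0,0,0,0.78,4,0,0,0]'
python3 - <<'E'
from h import *
want(2.4,-80,34,102)
ortho('wrist','w10')
W=ld('w10')[3]
S=W.reshape(-1,3);S=S[np.isfinite(S[:,0])];g=tg(S)
for s in(-1,1):
    k=(np.hypot(g[:,0]-s*53,g[:,1])<40)&(S[:,2]>30)&(S[:,2]<42);
    if k.sum()>20: print(s,k.sum(),np.round(rectfit(g[k],0),1))
t=tg(get_obs()['tool_pos'])+[0,57]
for a,b in((20,29),(50,60)):
    k=(abs(g[:,0])<36.5)&(abs(g[:,1]-t[1])<62)&(S[:,2]>a)&(S[:,2]<b);print(np.round(rectfit(g[k],0),1))
E
```

```text
time: 10.8
tool_pos: [546.1, -72.3, 34.8]
tcp_rot: [-3.14, -0.018, 1.78]
contact_force: [0.3, -2.0, -0.7]
grip_width: 20.0
t 10.8 gate [   2.8 -102.3] z 34.8 rpy [-179.9   -1.   102. ] F [ 0.3 -2.  -0.7] grip 20.0
shift xyz [22.3 -0.4  1.2] turn 0.01
-1 6629 [-41.1  -4.7  44.6  55.3  89.9]
1 6590 [45.  -5.3 46.4 44.1  0.2]
[  0.5 -46.6  68.5 100.3   0.2]
[  0.5 -52.   51.7  93.5   0.1]
```

View pics/w10.png

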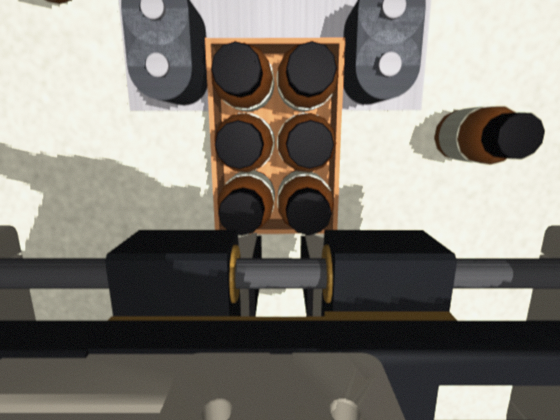

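The tray's front (row 40) is between the blocks with clearance on both sides, so I keep going.

```bash
python3 -m jog '[0.78,7,-0.5,0.5,0,0.78,7,0,0,0,0.78,7,0,0,0,0.78,7,0,0,0,0.78,7,0,0,0]'
python3 -m jog '[0.78,7,0,0,0,0.78,7,0,0,0,0.78,7,0,0,0,0.78,7,0,0,0,0.78,3,0,0,0]'
python3 - <<'E'
from h import *
want(2.4,26,34,102)
ortho('wrist','w11')
W=ld('w11')[3]
S=W.reshape(-1,3);S=S[np.isfinite(S[:,0])];g=tg(S)
t=tg(get_obs()['tool_pos'])+[0,57]
for a,b in((20,29),(50,60)):
    k=(abs(g[:,0])<36.5)&(abs(g[:,1]-t[1])<62)&(S[:,2]>a)&(S[:,2]<b);print(np.round(rectfit(g[k],0),1))
E
```

```text
time: 11.35
tool_pos: [537.8, -35.6, 35.1]
tcp_rot: [-3.141, -0.017, 1.78]
contact_force: [0.5, -1.1, -0.2]
grip_width: 19.8
time: 11.85
tool_pos: [530.3, -1.7, 35.6]
tcp_rot: [-3.14, -0.018, 1.781]
contact_force: [-0.1, -0.4, -0.7]
grip_width: 20.0
t 11.85 gate [  2. -30.] z 35.6 rpy [-179.9   -1.   102. ] F [-0.1 -0.4 -0.7] grip 20.0
shift xyz [55.9  0.4  2.6] turn 0.03
[-4.000e-01  2.570e+01  6.850e+01  1.007e+02  1.000e-01]
[-0.3 20.1 51.9 93.3  0.3]
```

View pics/w11.png

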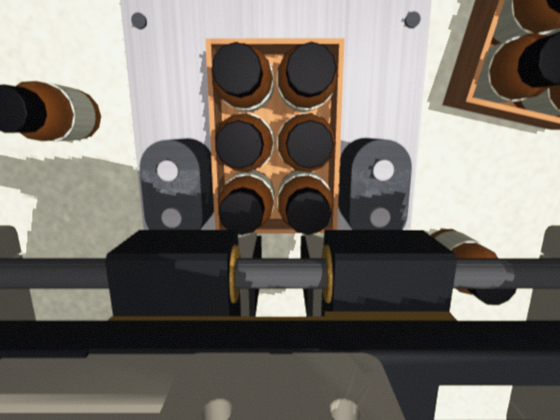

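The tray is mid-gap, evenly spaced, with about 56 mm to go.

```bash
python3 -m jog '[0.78,7,0,1,0,0.78,7,0.3,0.5,0,0.78,7,0,0,0,0.78,7,0,0,0,0.78,7,0,0,0]'
python3 -m jog '[0.78,6,0,0,0,0.78,4,0,0,0,0.78,2,0,0,0,0.78,0,0,0,0]'
python3 - <<'E'
from h import *
want(2.4,26,34,102)
ortho('wrist','w12')
W=ld('w12')[3]
S=W.reshape(-1,3);S=S[np.isfinite(S[:,0])];g=tg(S)
t=tg(get_obs()['tool_pos'])+[0,57]
for a,b in((20,29),(50,60)):
    k=(abs(g[:,0])<36.5)&(abs(g[:,1]-t[1])<56)&(S[:,2]>a)&(S[:,2]<b);print(np.round(rectfit(g[k],0),1))
E
```

```text
time: 12.4
tool_pos: [523.4, 34.4, 34.9]
tcp_rot: [-3.141, -0.017, 1.779]
contact_force: [0.9, -1.6, 0.4]
grip_width: 20.2
time: 12.8
tool_pos: [520.0, 48.6, 34.9]
tcp_rot: [-3.141, -0.018, 1.781]
contact_force: [0.8, -1.0, -0.7]
grip_width: 20.3
t 12.8 gate [ 2.4 21.4] z 34.9 rpy [-179.9   -1.   102.1] F [ 0.8 -1.  -0.7] grip 20.3
shift xyz [ 4.6 -0.   1. ] turn 0.05
[1.000e-01 7.990e+01 7.290e+01 1.058e+02 2.000e-01]
[-0.1 71.7 51.6 93.8  0. ]
```

View pics/w12.png

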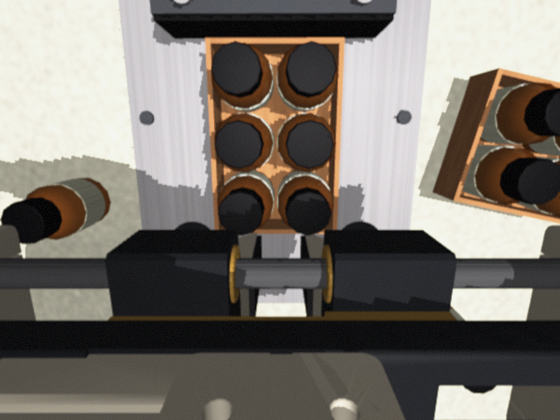

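About 4-5 mm remain to the bar (row 37). I'll push gently and watch the force.

```bash
python3 -m jog '[0.78,2,0,0,0,0.78,1.5,0,0,0]'; python3 -m jog '[0.78,1.2,0,0,0]';python3 -m jog '[0.78,1.2,0,0,0]';python3 -m jog '[0.78,1.2,0,0,0]'
```

```text
time: 13.05
tool_pos: [519.4, 51.6, 35.0]
tcp_rot: [-3.14, -0.017, 1.78]
contact_force: [1.0, -1.6, -1.2]
grip_width: 20.2
time: 13.15
tool_pos: [519.1, 52.8, 35.0]
tcp_rot: [-3.14, -0.017, 1.78]
contact_force: [-0.3, -0.7, -0.1]
grip_width: 20.2
time: 13.25
tool_pos: [518.9, 53.9, 35.0]
tcp_rot: [-3.14, -0.017, 1.78]
contact_force: [1.9, -2.8, -0.2]
grip_width: 20.1
time: 13.35
tool_pos: [519.1, 54.1, 35.2]
tcp_rot: [-3.141, -0.016, 1.781]
contact_force: [1.1, -10.2, 1.6]
grip_width: 20.4
```

The force rose to 10 N, so the tray has reached the stop. I'll press once lightly, then back out.

```bash
python3 -m jog '[0.78,1.2,0,0,0]'; python3 -m jog '[0.78,-2,0,0,0,0.78,-8,0,0,0,0.78,-15,0,0,0,0.78,-20,0,0,0,0.78,-5,0,0,0]';  python3 - <<'E'
from h import *
want(2.4,-60,34,102)
E
```

```text
time: 13.45
tool_pos: [519.1, 54.1, 35.4]
tcp_rot: [-3.141, -0.013, 1.781]
contact_force: [0.1, -8.3, 0.1]
grip_width: 20.4
time: 13.95
tool_pos: [530.2, 2.8, 34.8]
tcp_rot: [-3.142, -0.014, 1.782]
contact_force: [0.1, 0.6, -1.1]
grip_width: 20.4
t 13.95 gate [  2.9 -25.5] z 34.8 rpy [-180.    -0.8  102.1] F [ 0.1  0.6 -1.1] grip 20.4
shift xyz [-34.5  -0.5   0.3] turn 0.13
```

```bash
python3 -m jog '[0.78,-20,0,0,0,0.78,-20,0,-20,0,0.78,-10,0,-40,0,0.78,0,0,-40,0,0.78,0,0,-30,0]'; python3 -m jog '[0.78,0,0,-30,0,0.78,0,0,0,0]'; python3 - <<'E'
from h import *
want(2.4,26,34,102)
ortho('wrist','w13');ortho('scene','s13');ortho('side','d13')
W=ld('w13')[3]
S=W.reshape(-1,3);S=S[np.isfinite(S[:,0])];g=tg(S)
for a,b,h in((20,29,49),(50,60,60)):
    k=(abs(g[:,0])<45)&(abs(g[:,1]-80)<h)&(S[:,2]>a)&(S[:,2]<b);print('pack',np.round(rectfit(g[k],0),1))
for s in(-1,1):
    k=(np.hypot(g[:,0]-s*53,g[:,1])<35)&(S[:,2]>30)&(S[:,2]<42)
    if k.sum()>20: print(s,k.sum(),np.round(rectfit(g[k],0),1))
k=(abs(g[:,0])<70)&(abs(g[:,1]-140)<14)&(S[:,2]>31)&(S[:,2]<42);print('stop',np.round(rectfit(g[k],0),1))
a=cv2.imread('pics/s13.png')[130:290,180:400];b=cv2.imread('pics/d13.png')[130:290,190:410]
cv2.imwrite('pics/c13.png',cv2.resize(cv2.hconcat([a,b]),None,fx=1.8,fy=1.8,interpolation=2))
E
```

```text
time: 14.45
tool_pos: [538.3, -51.9, 162.8]
tcp_rot: [-3.13, -0.021, 1.777]
contact_force: [1.2, 0.6, 0.4]
grip_width: 20.1
time: 14.65
tool_pos: [540.7, -53.7, 198.5]
tcp_rot: [-3.138, -0.019, 1.776]
contact_force: [-0.2, -0.7, -0.1]
grip_width: 20.1
t 14.65 gate [  1.3 -83. ] z 198.5 rpy [-179.8   -1.1  101.8] F [-0.2 -0.7 -0.1] grip 20.1
shift xyz [105.9   1.3 166.5] turn -0.23
pack [ 0.3 64.7 68.2 66.1  0.2]
pack [ 0.2 63.5 51.3 46.4  0.4]
-1 1626 [-52.9  -0.3  30.2  52.9   0.4]
1 1629 [53.   0.2 30.3 52.8  0.1]
stop [0. 0. 0. 0. 0.]
```

View pics/w13.png

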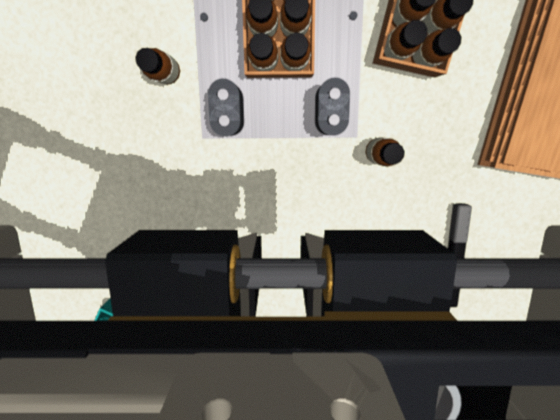

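View pics/c13.png

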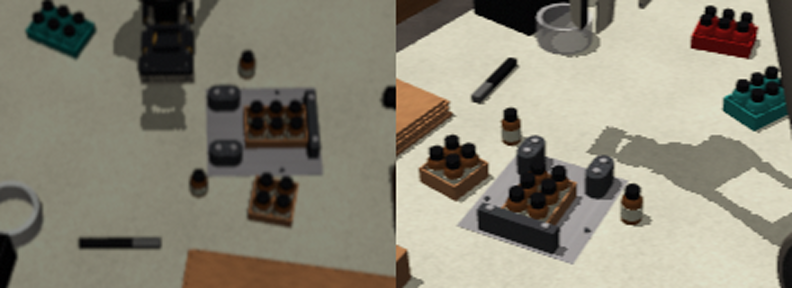

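The rear edge and both blocks are visible, but the stop bar is out of frame. I'll move forward at height to see the bar and the tray together.

```bash
python3 -m jog '[0.78,40,0,0,0,0.78,40,0,0,0,0.78,0,0,0,0]'; python3 - <<'E'
from h import *
ortho('wrist','w14')
W=ld('w14')[3]
S=W.reshape(-1,3);S=S[np.isfinite(S[:,0])];g=tg(S)
k=(abs(g[:,0])<36)&(abs(g[:,1]-80)<60)&(S[:,2]>20)&(S[:,2]<27);q=g[k];print('wall y',np.percentile(q[:,1],[0.3,99.7]).round(1),np.round(rectfit(q[q[:,1]<130],0),1))
k=(abs(g[:,0])<45)&(abs(g[:,1]-80)<60)&(S[:,2]>52)&(S[:,2]<60);print('caps',np.round(rectfit(g[k],0),1))
k=(abs(g[:,0])<70)&(abs(g[:,1]-140)<14)&(S[:,2]>34.5)&(S[:,2]<42);print('stop',np.round(rectfit(g[k],0),1),np.percentile(g[k][:,1],[1,99]))
for s in(-1,1):
    k=(np.hypot(g[:,0]-s*53,g[:,1])<35)&(S[:,2]>34)&(S[:,2]<42)
    if k.sum()>20: print(s,k.sum(),np.round(rectfit(g[k],0),1),g[k][:,1].max())
E
```

```text
time: 15.1
tool_pos: [518.9, 26.7, 190.0]
tcp_rot: [-3.12, -0.026, 1.772]
contact_force: [-0.1, -0.2, -0.1]
grip_width: 20.0
wall y [ 31.8 132.3] [ 0.2 80.9 68.2 98.2  0.1]
caps [ 0.2 81.9 82.6 51.  89.6]
stop [ -0.5 138.   24.  109.7  90. ] [133.77309507 149.8422054 ]
-1 1398 [-53.   -0.3  30.3  53.2   0.3] 26.310371469629
1 1431 [53.3  0.1 30.  53.6  1.3] 26.816142563420694
```

View pics/w14.png

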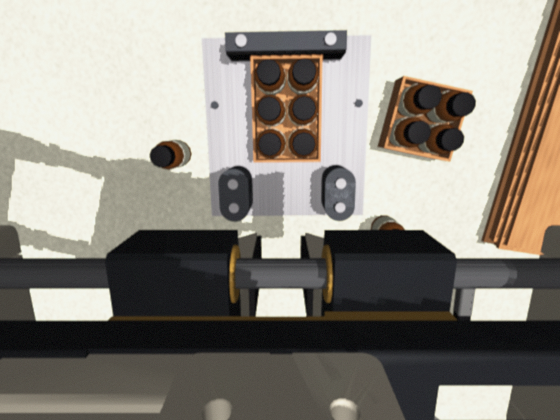

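The tray centre is at gy 81.9 and its rear end at 31.8, about 5 mm past the block ends. It is against the bar, and the arm is clear of everything.

```bash
python3 -m jog '[0.78,0,0,0,0,0.78,0,0,0,0]'; python3 -c "
from plant import close_job
print(close_job())"
```

```text
time: 15.35
tool_pos: [518.9, 24.0, 188.0]
tcp_rot: [-3.117, -0.025, 1.772]
contact_force: [-0.2, -0.8, 0.1]
grip_width: 20.2
the job is handed in; nothing more can be done
None
```

The brown six-bottle tray is through the size gate, wholly past the blocks and against the stop bar. I handed the job in at about 15.4 s.

I first pushed it from its long side about 42 mm across, to line it up with the gap. Then I pushed it from the rear end, with the fingers partly closed, until it reached the bar. I corrected its path by 1–4 mm before the gap. It was never gripped or lifted.

**Last checks, in the gate frame:**
- **Position:** the tray centre is at y = +81.9 mm (target +82), x = +0.2 mm, and it is square to the gate within about 0.4°.
- **Past the blocks:** the rear end is at y = +31.8 mm, about 5 mm beyond the block ends.
- **Against the stop:** pushing force rose to about 10 N at the bar, and the last picture shows the front wall touching it.
- **Everything else:** the four-bottle tray, loose bottles and other bystanders visible in the last pictures look unmoved. I did not re-measure their positions. The arm stood clear above everything at hand-in.

**Disagreements:** before the gap, the side and scene cameras put the tray about 1 mm differently from the wrist camera, within the stated calibration error. The automatic fit of the stop bar in the last picture was contaminated by tray points, so its outline was not usable. For contact with the bar I relied on the force, the tray's position and the picture instead.

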